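Shift the valve grinder's gear selector and put in the drive

TASK

Change gear on the green valve grinder: pull the red selector knob up out of its notch, turn it clockwise (seen from above) and let it snap fully down into the notch in the yellow stop, without forcing it round while its pointer is caught in a notch. Only then push the black-ball drive lever all the way over to the motor side. Leave the things lying about where they are.

Things in the scene. Friction and masses are not known exactly. Their poses are not given: they have to be found in the camera images.
- machine: green gear unit, fixed to the bench: housing 200 x 340 x 55 mm (x, y, z), flat top (deck) at 55 mm. Origin: centre of its underside; x points to the motor side, z up. Vertical selector axis at (0, 75) mm, drive lever pivot at (0, -100) mm. Grey motor, 84 mm diameter, up to 89 mm high at its black box, along the +x side (x 101 to 185, y -140 to 80 mm).
- knob_grip (a point): on the selector's axis, mid-way up the free part of the red grip bar: the point to grip, 105 mm over the bench with the knob down; rises with it. Bar 48 mm long, 14 wide, reaching 17 mm above this point; under it a black hub, 44 mm diameter, its top 26 mm below this point. x runs along the bar towards the red pointer, z up.
- key_tip (a point): centre of the outer end of the red pointer, which is the selector's key: a level bar, 5 mm wide, 8 high, from the axis out to 50 mm, 39 mm below knob_grip. It lies in a notch of the ring when the knob is down.
- plunger (a joint): how far the knob is pulled up against its spring, m: 0 fully down with the key in a notch, 0.008 when the key just clears the ring's raised track (about 0.007 when it rests on the track), 0.016 at the end stop. The spring pulls down with about 4 N at 0, 6 N at 0.008, 8 N at 0.016 (the knob's weight of 2 N comes on top).
- knob (a joint): turn of the knob, rad, clockwise from above: 0 in the home notch, where it starts; range -0.25 to 1.75. The new notch is the gap in the yellow stop, clamped at an unlisted setting between 0.77 and 1.32: see or feel for it. Elsewhere the key rides on a level track; over the new notch the spring snaps the knob 7 mm down. Play of the key in a notch: about 0.02 rad either way.
- ring (a joint): wind-up of the index ring that carries both notches, rad, clockwise positive, 0 unloaded. Held by a torsion spring of 4 N m per rad, so it shows the torque with which the key is forced against the side of a notch: over 0.08 either way (0.32 N m) is forcing it. Dragging along the track makes 0.02 to 0.05.
- lever (a joint): drive lever, rad: 0 leaning fully to the machine's -x side (drive out), 1.0 leaning fully to +x (drive in). It pivots about the machine's y axis at 75 mm over the bench, stays where it is left and needs about 3 N at the ball. It starts between 0 and 0.2.
- lever_ball (a point): centre of the black ball, 26 mm diameter, at the end of the drive lever, 65 mm from the pivot (its height runs from 132 mm at either end to 140 mm upright).
- collar: brass collar, 28 mm diameter, 18 mm tall, standing on the machine's deck; origin at the centre of its underside. To be left alone.
- retainer: steel valve-spring retainer, 32 mm diameter, 13 mm tall, on the machine's deck; origin at the centre of its underside. To be left alone.
- valve: engine valve standing head down on the bench in front of the machine, head 42 mm diameter, 95 mm tall; origin at the centre of its underside. To be left alone.
- socket: dark steel socket, 26 mm diameter, 38 mm tall, upright on the bench; origin at the centre of its underside. To be left alone.
- wrench: steel wrench lying on the bench; origin near its middle, x along it. To be left alone.
- tin: blue tin, 70 mm diameter, 100 mm tall, upright on the bench; origin at the centre of its underside. To be left alone.
- brush: brush lying on the bench; origin near its middle, x along it. To be left alone.

How it is judged:
By the outcome, as a careful person would: the job done as asked, in the order asked, and still so for the second after the job is handed in, with the robot touching nothing.
It also fails if it takes over 64 s, if anything falls off the work surface, if the arm or the gripper's body presses on something with over 40 N, if the wrist force passes 120 N, or if a joint passes its speed limit or range.

ROBOT

A 6-joint arm with a two-finger parallel gripper is mounted at the origin on the work surface. World frame = base frame: x ahead of the robot, y to its left, z up, the work surface at z = 0. Lengths are in mm, angles in rad, forces in N, time in s.
With the tool pointing down it reaches from about 325 to 900 mm from the base axis. Payload 3.5 kg.
Tool frame: the origin (TCP) lies on the centre line of the jaws, within the pads' length; the fingertips stand 8 mm ahead of it and the grasp point (between the pads) lies 11 mm behind it (r.tip_reach is the distance from the TCP to the fingertips, in mm); z points along the fingers, y is the line along which they close (so a half turn about z gives the same grasp; the last joint's range is limited). The gripper opens to 85 mm and grips with 20 to 120 N. Pads are 22 mm wide; open, the fingers measure 114 mm over their backs; the gripper's body (76 mm by 85 mm) begins 54 mm behind the grasp point. The pads swing forward as they close: fully open they stand 13 mm farther back than shut.
Start: joints at [-1.445, 0.276, -0.026, 1.268, 0, 1.467], TCP at [141.743, -608.712, 239.313] pointing down, gripper open.
Joint ranges: [-3.12, 3.12], [-0.85, 1.88], [-1.08, 1.24], [-1.95, 2.15], [-1.57, 1.53], [-3.14, 3.14]. Speed limits (rad/s): [2.57, 2.57, 3.14, 3.14, 3.14, 3.14].

INTERFACE

Orientations are given as a 3x3 rotation matrix whose columns are the frame's x, y, z axes.
In Python, from plant import sensors, capture, r gives the robot as it stands.
- The arm moves only by the tool servo_tool, never from a script. Its argument "increments" is one flat list of numbers, 4 for each row, row after row: the shift along the tool's x, y, z in m, then the turn about the tool's z in degrees. In form: [x, y, z, twist, x, y, z, twist, ...]. A call has 1 to 5 rows; each row shifts and turns the commanded pose from where the row before left it, along the tool's axes as they then stand; what a row does not reach is not made up. A row lasts 1/10 s, in which the tool goes at most 50 mm and 8.59 degrees, less where a joint would pass 70% of its speed; a pose out of reach is approached as far as the arm can. A call is refused whole if a number of a shift passes 0.05 or a number of a turn 8.59, either way. A call with a gripper value outside its range is refused whole. "jaw" is the opening, from -1 (shut) to 1 (fully open), so that 0 is half open, set as the call begins (left out, the last holds). The fingers move at their own pace and stop on an object; "squeeze" is the grip in N (left out, the last holds). Time passes only in rows, so rows that do not move let the fingers close. It gives the time, the measured TCP pose, the force, the opening and the grip force at its end, in the units of the state.
- sensors.observe(): the state, without advancing time (a new reading comes with each control period).
- capture(name): name is "scene" or "top" or "wrist"; returns a dict with "frame" (400x640x3 uint8, red, green, blue), "depth" (400x640 float32, mm along the optical axis (not along the pixel's ray), 0 where there is no reading), "fx", "fy", "cx", "cy" (pixels), "world_from_camera" (4x4, takes a point from camera to world coordinates); the wrist camera has in their place "hand_eye" (4x4, takes a point from camera to tool coordinates, whose origin is the TCP and whose axes are the flange's). Camera axes: x right, y up, looking along -z (the intrinsics and any distortion apply to the point x, -y, -z); pixel columns grow to the right and rows downward; lengths in mm; the calibration is good to about 2 mm. The wrist camera is an equidistant fisheye: a pixel r from the principal point sees the ray r / f radians off the axis. A picture is of the moment at which its call begins: read the wrist's pose just before it.
- r.sign_off(): hands the job in; it is judged then, once.
The state is a dict: "clock": time; "qpos": joint angles; "joint_vel": joint speeds; "joint_efforts": joint torques, N m; "tcp_pos": TCP position; "tool_rot": TCP orientation; "wrist_force": force on the tool from outside, world axes, zero at the start; "torque": the same for the moment, N m; "gripper_width": finger opening in mm; "gripper_force": force on a finger pad.
Only numpy, scipy, OpenCV 4.12 (cv2) and the standard library are available. Lean on these libraries where they do the work, as an engineer would, in place of code of your own. Each camera call takes 0.05 s, during which the arm holds its last target. There are 200 camera calls.

## Working session

There is one attempt and no reset: what is moved stays moved. The work goes in short steps, Python scripts to look and compute and a tool call to move; the robot and the scene stay as the last step left them, time stands still between calls to the robot, and variables do not carry over. Pictures are saved under pics/ and viewed, at most 10 in all, crops included, and the job is handed in when it is done.

Besides the shell and the picture viewer there is one more tool, called after ">>>" by a JSON object that holds its "fn" and its "kwargs". servo_tool: Moves the arm, as the interface text tells. Its arguments: {"type":"object","properties":{"increments":{"type":"array","items":{"type":"number"}},"jaw":{"type":"number"},"squeeze":{"type":"number"}},"required":["increments"]}

```bash
mkdir -p pics; cat > h.py <<'E'
import numpy as np, cv2
from plant import sensors, capture, r
def cast(c,u,v,z):
    T=np.array(c["world_from_camera"]);d=np.array([(u-c["cx"])/c["fx"],-(v-c["cy"])/c["fy"],-1.])
    d=T[:3,:3]@d;o=T[:3,3];return o+d*(z-o[2])/d[2]
def pts(c):
    T=np.array(c["world_from_camera"]);D=c["depth"];v,u=np.mgrid[:400,:640]
    P=np.stack([(u-c["cx"])/c["fx"]*D,-(v-c["cy"])/c["fy"]*D,-D],-1);return P@T[:3,:3].T+T[:3,3]
E
python3 - <<'E'
from h import *
for n in("scene","top"):
    c=capture(n);cv2.imwrite(f"pics/{n}0.png",c["frame"][:,:,::-1]);np.savez(f"{n}0.npz",**c)
    print(n,c["fx"],c["cx"],c["cy"],np.round(c["world_from_camera"],3).tolist(),[k for k in c])
o=sensors.observe();print(np.round(o["tool_rot"],3),o["clock"],o["gripper_width"])
E
```

```text
scene 471.43399998358996 310.51932042001596 201.12944571497871 [[0.416, -0.57, 0.709, 1413.694], [0.91, 0.258, -0.325, -414.72], [0.002, 0.78, 0.626, 908.626], [0.0, 0.0, 0.0, 1.0]] ['frame', 'depth', 'fx', 'fy', 'cx', 'cy', 'world_from_camera']
top 489.7413016465569 326.52562310946774 195.2524856688163 [[-0.003, 0.988, -0.152, 297.673], [-1.0, -0.001, 0.012, -8.604], [0.012, 0.152, 0.988, 1590.218], [0.0, 0.0, 0.0, 1.0]] ['frame', 'depth', 'fx', 'fy', 'cx', 'cy', 'world_from_camera']
[[ 0.974  0.227 -0.   ]
 [ 0.227 -0.974  0.002]
 [ 0.    -0.002 -1.   ]] 0.1 85.33116918492993
```

View pics/top0.png

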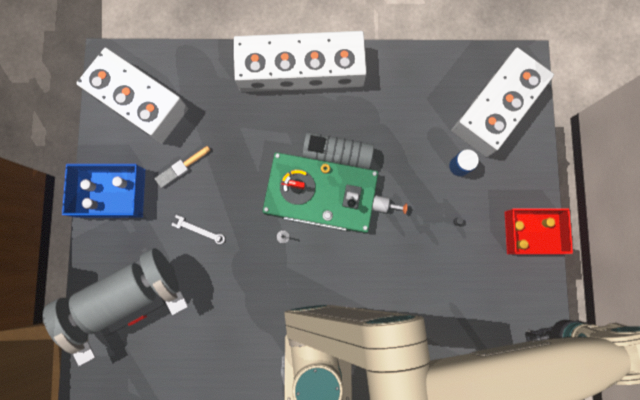

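View pics/scene0.png

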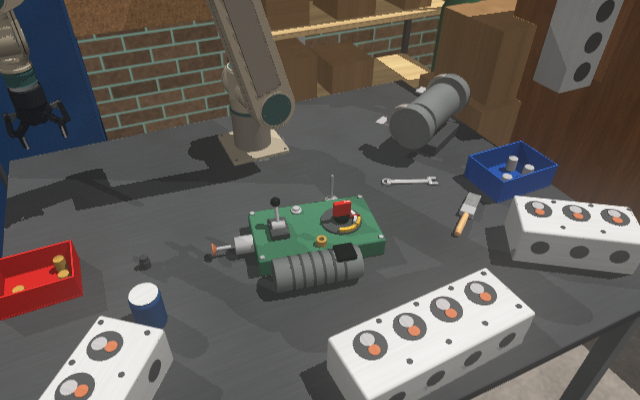

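The top view shows the green machine at about (320,193), with the motor on its far side. The red knob is at (294,184), the yellow stop at (297,175), and the lever with its black ball at about (352,197). The scene view agrees: knob (342,210), ball (275,202).

```bash
cat > m.py <<'E'
from h import *
C={n:dict(np.load(f"{n}0.npz")) for n in("top","scene")}
def hsvm(c,lo,hi):return cv2.inRange(cv2.cvtColor(c["frame"],cv2.COLOR_RGB2HSV),lo,hi)
c=C["top"];P=pts(c)
g=hsvm(c,(60,80,40),(90,255,255));g[:130]=0;g[245:]=0
k=[x for x in cv2.findContours(g,cv2.RETR_EXTERNAL,2)[0]];k=max(k,key=cv2.contourArea)
W=np.array([cast(c,u,v,55)[:2] for u,v in k[:,0]],np.float32)
print("deck",cv2.minAreaRect(W))
box=cv2.boxPoints(cv2.minAreaRect(W));print(box)
for n,(lo,hi) in dict(red=((0,150,80),(8,255,255)),yel=((18,140,100),(32,255,255))).items():
  for cn in C:
    m=hsvm(C[cn],lo,hi)
    for q in cv2.findContours(m,cv2.RETR_EXTERNAL,2)[0]:
        u,v=q[:,0].mean(0)
        if cv2.contourArea(q)>4 and 240<u<380 and 150<v<260:
            mm=np.zeros((400,640),np.uint8);cv2.drawContours(mm,[q],-1,1,-1)
            Q=pts(C[cn])[mm>0];print(n,cn,(u,v),cv2.contourArea(q),np.round(np.median(Q,0)),np.round(Q.max(0)),np.round(Q.min(0)))
a=c["frame"][130:250,250:430,::-1];b=C["scene"]["frame"][180:280,230:400,::-1]
a=cv2.resize(a,None,fx=4.4,fy=4.4,interpolation=2)[:,:780];cv2.imwrite("pics/a.png",a)
E
python3 m.py
```

```text
deck ((545.1824951171875, -7.4832763671875), (339.0208740234375, 202.8541717529297), 79.2747802734375)
[[ 413.9815  -155.15704]
 [ 613.29205 -192.90802]
 [ 676.3835   140.19049]
 [ 477.07294  177.94147]]
red top (np.float64(295.2692307692308), np.float64(183.73076923076923)) 65.5 [557.  63. 120.] [583.  97. 131.] [549.  42.  53.]
red scene (np.float64(343.35714285714283), np.float64(209.60714285714286)) 214.5 [567.  66. 105.] [1414.  108.  909.] [ 476. -415.   53.]
yel top (np.float64(285.45454545454544), np.float64(176.63636363636363)) 17.5 [593. 104.  69.] [604. 114.  77.] [580.  91.  60.]
yel top (np.float64(299.0), np.float64(171.9090909090909)) 41.5 [606.  63.  69.] [615.  86.  77.] [599.  37.  56.]
yel top (np.float64(324.9230769230769), np.float64(169.0)) 48.0 [618. -23.  72.] [631. -10.  81.] [605. -35.  51.]
yel scene (np.float64(321.0), np.float64(239.6)) 41.0 [616. -19.  73.] [1414.  -10.  909.] [ 608. -415.   62.]
yel scene (np.float64(352.48387096774195), np.float64(224.51612903225808)) 76.5 [606.  74.  70.] [614. 120.  75.] [570.  42.  60.]
```

View pics/a.png

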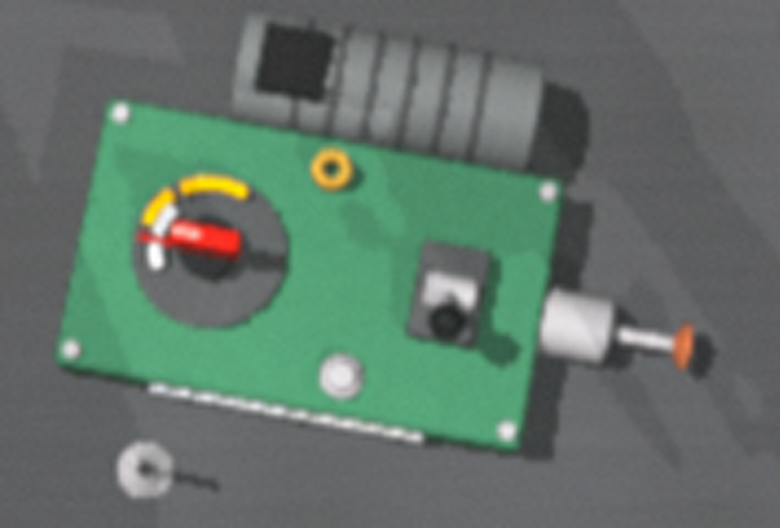

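The crop shows the pointer tip at about (140,237) and the gap in the yellow stop at about (178,192). The collar is at (331,170), the retainer at (342,377), and the ball at (447,318), leaning to −x.

```bash
cat > n.py <<'E'
from h import *
c=dict(np.load("top0.npz"))
X=np.array([.9825,-.186]);Y=np.array([.186,.9825]);C0=np.array([545.2,-7.5])
A=C0+75*Y;print("axis",A,"pivot",C0-100*Y)
def pol(u,v,z):
    p=cast(c,250+u/4.4-.4,130+v/4.4-.4,z);d=p[:2]-A;return np.round(p,1),np.hypot(*d),np.arctan2(d[1],d[0])
for n,a in dict(tip=(140,237,66),gap=(178,192,72),ystart=(148,222,72),ygapl=(172,196,72),ygapr=(183,189,72),yend=(246,193,72),barL=(173,233,122),barR=(241,241,122),ball=(447,318,132),collar=(331,170,73),ret=(342,377,68)).items():print(n,*pol(*a))
# disk centre
E
python3 n.py
```

```text
axis [559.15    66.1875] pivot [ 526.6  -105.75]
tip [569.4 115.2  66. ] 50.07326943555336 1.3642203293801376
gap [601.1  87.9  72. ] 47.22445385315634 0.4767085464950952
ystart [579.2 109.1  72. ] 47.398368686631564 1.1329423440839566
ygapl [598.2  92.1  72. ] 46.8724311651771 0.5865127012871643
ygapr [603.3  84.3  72. ] 47.71873446884199 0.38914905480542167
yend [600.4  39.1  72. ] 49.31659952359574 -0.5812893370326725
barL [562.2  87.9 122. ] 21.914080468516723 1.4295999359956557
barR [556.6  40.9 122. ] 25.456863787470517 -1.6713943776946327
ball [ 501.3 -100.5  132. ] 176.41452776392305 -1.9048128477269803
collar [617.  -21.9  73. ] 105.3756569364305 -0.9898165165343124
ret [468.  -29.4  68. ] 132.10472120747633 -2.332126003397337
```

Knob axis is about (559,66), with the tip radius of 50 and bar matching the given sizes. The gap is about 0.9 rad clockwise from home. Approaching now.

>>> {"fn": "servo_tool", "kwargs": {"increments": [0.034,-0.034,0,0,0.034,-0.034,0,0,0.034,-0.034,0,0,0.034,-0.034,0,0,0.034,-0.034,0,0], "jaw": 0.2, "squeeze": 60}}

```text
clock: 0.6
tcp_pos: [269.2, -402.6, 238.8]
tool_rot: [[0.974, 0.226, -0.0], [0.226, -0.974, 0.001], [0.0, -0.001, -1.0]]
wrist_force: [2.1, -0.1, 0.0]
gripper_width: 51.2
gripper_force: 0.0
```

>>> {"fn": "servo_tool", "kwargs": {"increments": [0.034,-0.034,0,0,0.034,-0.034,0,0,0.034,-0.034,0,0,0.034,-0.034,0,0,0.034,-0.034,0,0]}}

```text
clock: 1.1
tcp_pos: [396.1, -198.5, 239.1]
tool_rot: [[0.974, 0.226, -0.0], [0.226, -0.974, 0.0], [-0.0, -0.0, -1.0]]
wrist_force: [0.9, -0.1, -0.4]
gripper_width: 51.2
gripper_force: 0.0
```

>>> {"fn": "servo_tool", "kwargs": {"increments": [0.034,-0.034,0,0,0.034,-0.034,0,0,0.034,-0.034,0,0,0.034,-0.034,0,0,0,0,0,0]}}

```text
clock: 1.6
tcp_pos: [499.4, -32.8, 239.0]
tool_rot: [[0.972, 0.234, 0.001], [0.234, -0.972, 0.002], [0.001, -0.001, -1.0]]
wrist_force: [-0.4, -0.3, 0.9]
gripper_width: 51.3
gripper_force: 0.0
```

>>> {"fn": "servo_tool", "kwargs": {"increments": [0,0,0,-8.5,0,0,0,-8.5,0,0,0,-8.5,0,0,0,-8.5,0,0,0,-8.5]}}

```text
clock: 2.1
tcp_pos: [496.6, -37.8, 238.8]
tool_rot: [[0.56, 0.828, -0.001], [0.828, -0.56, -0.0], [-0.001, -0.001, -1.0]]
wrist_force: [-0.3, 0.8, 0.3]
gripper_width: 51.4
gripper_force: 0.0
```

>>> {"fn": "servo_tool", "kwargs": {"increments": [0,0,0,-8.5,0,0,0,-8.5,0,0,0,-6.2,0,0,0,0]}}

```text
clock: 2.5
tcp_pos: [496.6, -37.8, 238.9]
tool_rot: [[0.195, 0.981, -0.001], [0.981, -0.195, -0.0], [-0.0, -0.001, -1.0]]
wrist_force: [-0.2, 0.6, 0.3]
gripper_width: 50.8
gripper_force: 0.0
```

>>> {"fn": "servo_tool", "kwargs": {"increments": [0.038,0.0137,-0.01,0,0.038,0.0137,-0.01,0,0.038,0.0137,-0.01,0,0,0,0,0]}}

```text
clock: 2.9
tcp_pos: [562.6, 69.4, 270.6]
tool_rot: [[0.193, 0.981, 0.004], [0.981, -0.193, 0.001], [0.002, 0.004, -1.0]]
wrist_force: [0.3, -0.3, -0.0]
gripper_width: 51.1
gripper_force: 0.0
```

```bash
python3 - <<'E'
from h import *
o=sensors.observe();c=capture("wrist")
np.savez("w0.npz",pos=o["tcp_pos"],rot=o["tool_rot"],**c);cv2.imwrite("pics/w0.png",c["frame"][:,:,::-1])
print(o["tcp_pos"],c["fx"],c["cx"],c["cy"],np.round(c["hand_eye"],3).tolist(),o["qpos"])
E
```

```text
[562.59561984  69.37750878 270.58590911] 309.70691628693146 316.5719722445775 197.08394913122606 [[-0.001, 0.966, 0.26, 67.343], [1.0, 0.001, -0.0, -1.064], [-0.0, 0.26, -0.966, -134.862], [0.0, 0.0, 0.0, 1.0]] [ 8.06852774e-03  1.55821590e-01 -1.10920656e-01  1.30005432e+00
  1.18637530e-03  1.77287499e+00]
```

View pics/w0.png

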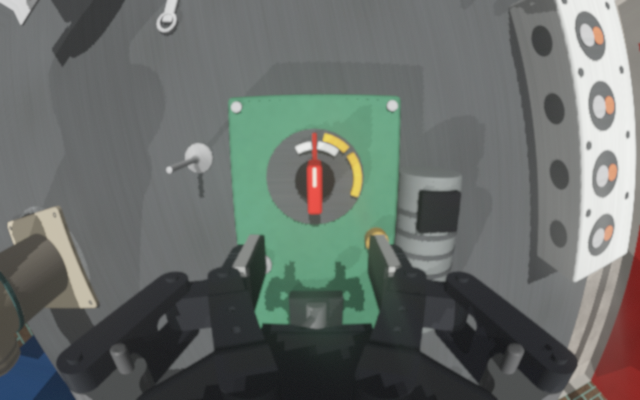

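The wrist view shows the red bar from (315,165) to (315,222), the pointer tip at (315,133), and the stop gap at about (348,152). Measuring these by ray casting.

```bash
cat > w.py <<'E'
from h import *
def wcast(c,u,v,z):
    x,y=u-c["cx"],v-c["cy"];rr=np.hypot(x,y);t=rr/c["fx"]
    d=np.array([np.sin(t)*x/rr,-np.sin(t)*y/rr,-np.cos(t)]);H=np.array(c["hand_eye"]);R=np.array(c["rot"])
    o=R@H[:3,3]+c["pos"];d=R@H[:3,:3]@d;return o+d*(z-o[2])/d[2]
if __name__=="__main__":
    c=dict(np.load("w0.npz"));hs=cv2.cvtColor(c["frame"],cv2.COLOR_RGB2HSV)
    m=cv2.inRange(hs,(0,150,80),(8,255,255))|cv2.inRange(hs,(174,150,80),(180,255,255));m[:120]=0;m[235:]=0;m[:,:290]=0;m[:,340:]=0
    ys=np.nonzero(m.any(1))[0]
    for y in range(ys[0],ys[-1]+1,4):
        xs=np.nonzero(m[y])[0]
        if len(xs):print(y,xs.min(),xs.max())
    print(ys[0],ys[-1])
    ym=cv2.inRange(hs,(18,130,100),(34,255,255))
    A=np.array([559.2,66.2])
    P=np.array([wcast(c,u,v,72)[:2] for v,u in np.argwhere(ym) if 120<v<205 and 320<u<370])-A
    a=np.sort(np.arctan2(P[:,1],P[:,0]));print("radii",np.percentile(np.hypot(*P.T),[5,50,95]));g=np.diff(a);i=np.argsort(-g)[:3];print(a[0],a[-1],[(a[j],a[j+1]) for j in i])
    t=wcast(c,315,ys[0]+.5,70);print("tip",t,np.hypot(*(t[:2]-A)),np.arctan2(*(t[:2]-A)[::-1]))
    print("barends z122",wcast(c,315,166,122),wcast(c,315,214,122))
    gm=cv2.inRange(hs,(60,80,40),(90,255,255))
    # disc: dark non-green inside deck
    for n,(u,v) in dict(c1=(236,107),c2=(393,105)).items():print(n,wcast(c,u,v,57))
E
python3 w.py
```

```text
134 313 315
138 313 315
142 313 315
146 314 315
150 313 315
154 313 315
158 313 315
162 309 319
166 308 321
170 307 321
174 307 321
178 307 321
182 307 321
186 307 321
190 307 321
194 307 321
198 308 321
202 308 321
206 308 320
210 309 320
134 213
radii [43.97203054 48.37202439 52.48200521]
-0.5454543446323064 1.1770319034633778 [(np.float64(0.48133356366098856), np.float64(0.6100540043955258)), (np.float64(-0.21265000061052228), np.float64(-0.1902421549988485)), (np.float64(-0.19011945739419966), np.float64(-0.16783800007439303))]
tip [569.84499859 116.21288061  70.        ] 51.13320077809759 1.3610807285901474
barends z122 [564.80981729  90.54118178 122.        ] [555.72477769  44.79023442 122.        ]
c1 [488.22617471 165.45372929  57.        ]
c2 [663.22148751 133.05897016  57.        ]
```

>>> {"fn": "servo_tool", "kwargs": {"increments": [-0.0029,-0.0023,0.036,0,0,0,0.04,0,0,0,0.04,0,0,0,0,0]}}

```text
clock: 3.35
tcp_pos: [550.3, 63.0, 146.9]
tool_rot: [[0.197, 0.98, -0.014], [0.98, -0.197, -0.001], [-0.003, -0.014, -1.0]]
wrist_force: [-1.8, -0.5, -0.7]
gripper_width: 51.5
gripper_force: 0.0
```

```bash
python3 - <<'E'
from h import *
from w import wcast
o=sensors.observe();c=capture("wrist");c["pos"]=o["tcp_pos"];c["rot"]=o["tool_rot"]
hs=cv2.cvtColor(c["frame"],cv2.COLOR_RGB2HSV)
m=cv2.inRange(hs,(0,150,80),(8,255,255))|cv2.inRange(hs,(174,150,80),(180,255,255));m[:100]=0;m[:,:270]=0;m[:,370:]=0
for y in range(100,400,8):
    xs=np.nonzero(m[y])[0]
    if len(xs):
        p,q=wcast(c,xs.min(),y,122),wcast(c,xs.max()+1,y,122);mid=(p+q)/2
        t=np.array(o["tool_rot"]).T@(mid-o["tcp_pos"]);print(y,xs.min(),xs.max(),np.round(mid,1),"tool",np.round(t,1),np.hypot(*(p-q)[:2]))
print(o["tcp_pos"],o["tool_rot"])
E
```

```text
132 329 333 [568.  119.5 122. ] tool [59.   6.6 24.6] 2.5631205913624506
140 329 333 [567.2 115.4 122. ] tool [54.8  6.6 24.6] 2.5720579783801294
148 329 333 [566.5 111.3 122. ] tool [50.7  6.7 24.6] 2.5821854406797993
156 329 333 [565.7 107.2 122. ] tool [46.5  6.7 24.6] 2.593526376200069
164 329 333 [564.9 103.1 122. ] tool [42.3  6.7 24.6] 2.6061083378598924
172 328 334 [564.1  98.9 122. ] tool [38.   6.8 24.7] 3.6680238522045547
180 323 342 [564.   94.6 122. ] tool [33.7  7.6 24.7] 10.547603243662634
188 322 346 [564.   90.1 122. ] tool [29.4  8.5 24.7] 13.275059881990888
196 322 346 [563.2  85.8 122. ] tool [25.   8.5 24.7] 13.364839317581195
204 322 346 [562.4  81.4 122. ] tool [20.6  8.6 24.7] 13.461893706231804
212 322 346 [561.6  77.  122. ] tool [16.   8.7 24.7] 13.566516058763234
220 322 346 [560.8  72.5 122. ] tool [11.4  8.7 24.7] 13.679032484369605
228 322 346 [559.9  67.9 122. ] tool [ 6.8  8.8 24.7] 13.799805172841268
236 322 345 [558.8  63.2 122. ] tool [ 2.   8.6 24.7] 13.369529899378056
244 323 345 [558.2  58.4 122. ] tool [-2.9  9.  24.8] 12.94120190822057
252 323 345 [557.3  53.4 122. ] tool [-7.9  9.1 24.8] 13.077455754329279
260 323 344 [556.1  48.5 122. ] tool [-13.    8.9  24.8] 12.645679367557765
[550.2988777   62.98105412 146.87301376] [[ 1.96815796e-01  9.80335011e-01 -1.43808146e-02]
 [ 9.80434826e-01 -1.96843320e-01 -5.10250230e-04]
 [-3.33098344e-03 -1.39990261e-02 -9.99896461e-01]]
```

>>> {"fn": "servo_tool", "kwargs": {"increments": [0,0,0,0,0,0,0,0,0,0,0,0]}}

```text
clock: 3.7
tcp_pos: [558.8, 64.1, 155.8]
tool_rot: [[0.195, 0.981, 0.005], [0.981, -0.195, -0.0], [0.001, 0.004, -1.0]]
wrist_force: [0.6, 0.3, 0.4]
gripper_width: 51.2
gripper_force: 0.0
```

```bash
cat > bar.py <<'E'
from h import *
from w import wcast
import sys
z=float(sys.argv[1])
o=sensors.observe();c=capture("wrist");c["pos"]=o["tcp_pos"];c["rot"]=o["tool_rot"]
cv2.imwrite(f"pics/b{o['clock']:.2f}.png",c["frame"][:,:,::-1]);np.savez("wb.npz",**c)
hs=cv2.cvtColor(c["frame"],cv2.COLOR_RGB2HSV)
m=cv2.inRange(hs,(0,150,80),(8,255,255))|cv2.inRange(hs,(174,150,80),(180,255,255));m[:100]=0;m[:,:270]=0;m[:,370:]=0
L=[]
for y in range(100,400):
    xs=np.nonzero(m[y])[0]
    if len(xs)>=12: L.append((y,(wcast(c,xs.min(),y,z)+wcast(c,xs.max()+1,y,z))/2))
for y,p in L[::len(L)//4]+L[-1:]:print(y,np.round(p,1),"tool",np.round(np.array(o["tool_rot"]).T@(p-o["tcp_pos"]),1))
print(o["tcp_pos"],np.round(o["tool_rot"],4).tolist(),o["wrist_force"])
E
python3 bar.py 122
```

```text
176 [565.4  97.5 122. ] tool [34.1 -0.2 33.9]
197 [563.6  85.6 122. ] tool [22.   0.3 33.9]
218 [561.2  73.3 122. ] tool [ 9.5  0.3 33.8]
239 [558.7  60.5 122. ] tool [-3.6  0.4 33.8]
260 [556.   46.8 122. ] tool [-17.5   0.4  33.8]
261 [555.6  46.2 122. ] tool [-18.2   0.1  33.8]
[558.84626153  64.08226602 155.83849338] [[0.1945, 0.9809, 0.0045], [0.9809, -0.1945, -0.0001], [0.0008, 0.0045, -1.0]] [0.62732406 0.27254227 0.39877003]
```

>>> {"fn": "servo_tool", "kwargs": {"increments": [0.004,0.0002,0.02,0,0,0,0.02,0,0,0,0.0205,0,0,0,0,0,0,0,0,0]}}

```text
clock: 4.25
tcp_pos: [558.2, 68.3, 93.5]
tool_rot: [[0.194, 0.981, 0.0], [0.981, -0.194, 0.0], [0.0, 0.0, -1.0]]
wrist_force: [1.0, -0.3, 0.2]
gripper_width: 51.0
gripper_force: 0.0
```

>>> {"fn": "servo_tool", "kwargs": {"increments": [0,0,0,0,0,0,0,0,0,0,0,0]}}

```text
clock: 4.55
tcp_pos: [558.9, 68.2, 93.9]
tool_rot: [[0.194, 0.981, 0.002], [0.981, -0.194, -0.0], [0.0, 0.002, -1.0]]
wrist_force: [-0.1, -0.2, 1.2]
gripper_width: 51.1
gripper_force: 0.0
```

```bash
python3 bar.py 122
```

```text
205 [566.1 103.1 122. ] tool [ 35.7   0.4 -28. ]
235 [564.4  91.5 122. ] tool [ 24.   1. -28.]
265 [562.   79.2 122. ] tool [ 11.4   1.  -28.1]
295 [559.4  65.5 122. ] tool [ -2.5   1.1 -28.1]
325 [556.3  50.  122. ] tool [-18.3   1.  -28.1]
327 [554.4  49.2 122. ] tool [-19.4  -0.7 -28.1]
[558.86908792  68.16456503  93.94171601] [[0.1941, 0.981, 0.002], [0.981, -0.1941, -0.0], [0.0004, 0.002, -1.0]] [-0.14784944 -0.19878359  1.21040318]
```

```bash
ls pics; python3 - <<'E'
from h import *
c=np.load("wb.npz");cv2.imwrite("pics/v1.png",cv2.resize(c["frame"][100:400,200:440,::-1],None,fx=2,fy=2))
E
```

```text
a.png
b3.70.png
b4.55.png
scene0.png
top0.png
w0.png
```

View pics/v1.png

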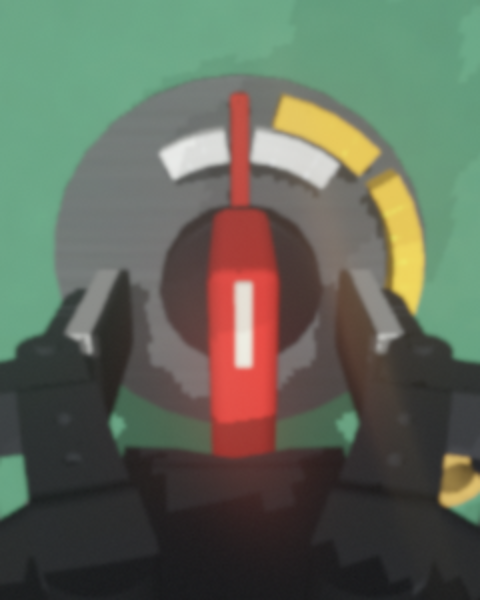

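The front top edge of the bar (crop row 270) maps to tool x = 24.0, so the TCP is on the axis. The stop gap is at crop (375,170) and the tip at (240,95). Closing, then checking side forces.

>>> {"fn": "servo_tool", "kwargs": {"increments": [0,0.0006,0,0,0,0,0,0,0,0,0,0,0,0,0,0,0,0,0,0], "jaw": -1, "squeeze": 60}}

```text
clock: 5.1
tcp_pos: [560.1, 67.8, 93.2]
tool_rot: [[0.194, 0.981, 0.003], [0.981, -0.194, -0.001], [-0.0, 0.003, -1.0]]
wrist_force: [4.9, -0.8, -1.8]
gripper_width: 13.1
gripper_force: 59.4
```

>>> {"fn": "servo_tool", "kwargs": {"increments": [0,0,0,0,0,0,0,0,0,0,0,0]}}

```text
clock: 5.4
tcp_pos: [560.1, 67.8, 93.3]
tool_rot: [[0.194, 0.981, 0.003], [0.981, -0.194, -0.001], [-0.0, 0.003, -1.0]]
wrist_force: [5.3, -2.2, -1.0]
gripper_width: 13.4
gripper_force: 59.4
```

```bash
python3 - <<'E'
from h import *
from w import wcast
c=dict(np.load("wb.npz"));R=c["rot"];A=(c["pos"]+R@np.array([0,1.,0]))[:2]
for n,(u,v,z) in dict(tip=(240,95,70),gap=(377,170,70),gap72=(377,170,76),y0=(281,97,72)).items():
    p=wcast(c,200+u/2,100+v/2,z)[:2]-A;print(n,np.hypot(*p),np.arctan2(p[1],p[0]))
o=sensors.observe();print(np.round(o["torque"],3),np.round(o["wrist_force"],1),np.round(o["qpos"],3))
E
```

```text
tip 50.98890491859903 1.3797128128184735
gap 48.09909555706492 0.5127654476132505
gap72 47.90951521855104 0.5542803650476069
y0 51.73106149623083 1.1774090515923652
[-0.322 -1.01   0.057] [ 5.3 -2.2 -1. ] [ 6.000e-03  2.860e-01 -3.430e-01  9.380e-01 -1.000e-03  1.772e+00]
```

>>> {"fn": "servo_tool", "kwargs": {"increments": [0,0.0005,-0.004,0,0,0,-0.004,0,0,0,-0.004,0,0,0,0,0,0,0,0,0]}}

```text
clock: 5.9
tcp_pos: [560.1, 67.8, 104.0]
tool_rot: [[0.194, 0.981, 0.002], [0.981, -0.194, -0.0], [0.0, 0.002, -1.0]]
wrist_force: [7.8, -1.2, -8.3]
gripper_width: 13.2
gripper_force: 58.6
```

>>> {"fn": "servo_tool", "kwargs": {"increments": [0,0,0,0,0,0,0,0]}}

```text
clock: 6.1
tcp_pos: [560.1, 67.8, 103.9]
tool_rot: [[0.194, 0.981, 0.002], [0.981, -0.194, -0.0], [0.0, 0.002, -1.0]]
wrist_force: [7.5, -1.2, -9.1]
gripper_width: 13.4
gripper_force: 58.6
```

```bash
python3 bar.py 134
```

```text
205 [566.9 103.4 134. ] tool [ 36.3  -0.2 -30.1]
235 [564.5  92.2 134. ] tool [ 24.9  -0.4 -30.1]
265 [561.9  80.1 134. ] tool [ 12.5  -0.5 -30.1]
295 [559.3  66.7 134. ] tool [ -1.2  -0.5 -30.1]
325 [556.5  51.4 134. ] tool [-16.7  -0.3 -30.1]
327 [555.7  50.5 134. ] tool [-17.8  -0.9 -30.1]
[560.06833374  67.76288187 103.89827509] [[0.1943, 0.9809, 0.0018], [0.9809, -0.1943, -0.0003], [0.0, 0.0018, -1.0]] [ 7.4839018  -1.22707525 -9.08871465]
```

>>> {"fn": "servo_tool", "kwargs": {"increments": [0,0,0,4,0,0,0,4,0,0,0,4,0,0,0,4,0,0,0,4]}}

```text
clock: 6.65
tcp_pos: [560.5, 67.7, 104.1]
tool_rot: [[0.521, 0.854, 0.003], [0.854, -0.521, -0.001], [0.001, 0.003, -1.0]]
wrist_force: [7.8, -1.0, -8.8]
gripper_width: 13.4
gripper_force: 58.7
```

>>> {"fn": "servo_tool", "kwargs": {"increments": [0,0,0,5,0,0,0,5,0,0,0,5,0,0,0,5,0,0,0,0]}}

```text
clock: 7.15
tcp_pos: [561.0, 67.4, 104.2]
tool_rot: [[0.78, 0.625, 0.004], [0.625, -0.78, -0.001], [0.002, 0.003, -1.0]]
wrist_force: [8.3, -1.4, -8.7]
gripper_width: 13.2
gripper_force: 58.7
```

>>> {"fn": "servo_tool", "kwargs": {"increments": [0,0,0,0,0,0,0,0]}}

```text
clock: 7.35
tcp_pos: [561.0, 67.4, 104.2]
tool_rot: [[0.78, 0.626, 0.004], [0.626, -0.78, -0.001], [0.002, 0.003, -1.0]]
wrist_force: [8.5, -1.6, -8.4]
gripper_width: 13.0
gripper_force: 58.7
```

```bash
python3 bar.py 134; python3 - <<'E'
from h import *
o=sensors.observe();print(np.round(o["torque"],3),np.round(o["qpos"],3))
c=np.load("wb.npz");cv2.imwrite("pics/v2.png",cv2.resize(c["frame"][100:400,200:440,::-1],None,fx=2,fy=2))
E
```

```text
205 [587.6  90.4 134. ] tool [ 35.1  -1.2 -29.7]
235 [578.6  83.2 134. ] tool [ 23.7  -1.2 -29.7]
265 [568.9  75.6 134. ] tool [ 11.3  -1.3 -29.8]
295 [558.2  67.  134. ] tool [ -2.4  -1.3 -29.8]
325 [546.2  57.1 134. ] tool [-18.   -1.1 -29.8]
327 [544.9  57.  134. ] tool [-19.1  -1.9 -29.8]
[561.02977752  67.42931905 104.22532416] [[0.7796, 0.6263, 0.0037], [0.6263, -0.7796, -0.001], [0.0022, 0.0031, -1.0]] [ 8.54958137 -1.5900259  -8.43053004]
[-0.377 -1.774  0.008] [ 6.000e-03  2.750e-01 -3.310e-01  9.600e-01 -1.000e-03  2.471e+00]
```

View pics/v2.png

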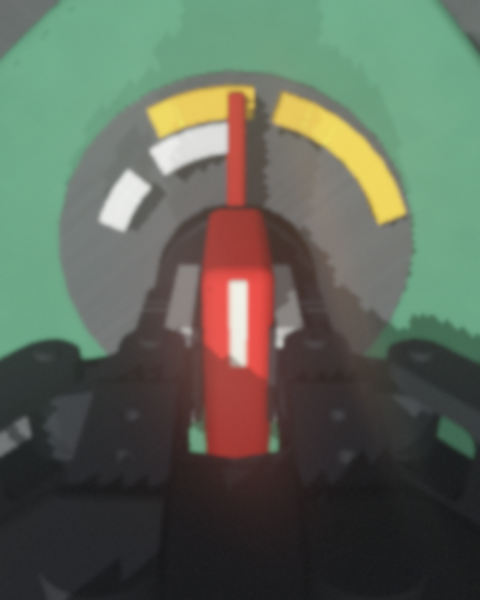

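The pointer at (237,95) is just short of the gap, which spans about x 255–275 at row 100.

```bash
python3 - <<'E'
from h import *
from w import wcast
c=dict(np.load("wb.npz"));R=c["rot"]
t=wcast(c,200+237/2,100+95/2,81)
A=(c["pos"]+R@np.array([0,-1.2,0]))[:2]
d=t[:2]-A;a0=np.arctan2(d[1],d[0]);print("tip",np.hypot(*d),a0)
for AA in (A,[559.2,66.2],[560,67.7]):
  for z in(70,74):
    o=[]
    for u in(255,275):
        d=wcast(c,200+u/2,100+100/2,z)[:2]-AA;o+=[np.hypot(*d),np.arctan2(d[1],d[0])]
    print(z,np.round(o,3),"turn to go",a0-(o[1]+o[3])/2)
E
```

```text
tip 50.056283591199 0.6688208049798521
70 [47.88   0.563 48.83   0.451] turn to go 0.16163607673717428
74 [48.295  0.567 49.192  0.459] turn to go 0.15576581030076087
70 [49.963  0.588 50.766  0.48 ] turn to go 0.13451746343439597
74 [50.383  0.592 51.139  0.487] turn to go 0.1290859939657757
70 [48.472  0.572 49.373  0.461] turn to go 0.1525390668943667
74 [48.889  0.576 49.739  0.468] turn to go 0.1468071871809723
```

>>> {"fn": "servo_tool", "kwargs": {"increments": [0,0,0,4.2,0,0,0,4.2,0,0,0.001,0,0,0,0.001,0,0,0,0,0]}}

```text
clock: 7.9
tcp_pos: [561.2, 67.3, 102.3]
tool_rot: [[0.863, 0.506, 0.004], [0.506, -0.863, -0.001], [0.003, 0.003, -1.0]]
wrist_force: [8.4, -2.3, -8.1]
gripper_width: 13.2
gripper_force: 58.8
```

>>> {"fn": "servo_tool", "kwargs": {"increments": [0,0,0,0,0,0,0,0,0,0,0,0], "jaw": -0.57}}

```text
clock: 8.2
tcp_pos: [558.5, 67.8, 102.6]
tool_rot: [[0.863, 0.506, -0.001], [0.506, -0.863, -0.001], [-0.001, -0.0, -1.0]]
wrist_force: [2.3, -1.0, -2.0]
gripper_width: 18.6
gripper_force: 1.4
```

```bash
python3 bar.py 122; python3 - <<'E'
from h import *
o=sensors.observe();print(np.round(o["torque"],3),np.round(o["qpos"],3))
c=np.load("wb.npz");cv2.imwrite("pics/v3.png",cv2.resize(c["frame"][100:400,200:440,::-1],None,fx=2,fy=2))
E
```

```text
196 [589.1  85.6 122. ] tool [ 35.4   0.2 -19.5]
226 [578.9  78.6 122. ] tool [ 23.1   1.  -19.5]
256 [567.2  72.3 122. ] tool [  9.8   0.5 -19.4]
286 [554.8  64.7 122. ] tool [ -4.8   0.8 -19.4]
315 [541.   56.9 122. ] tool [-20.6   0.5 -19.4]
[558.4950191   67.76428272 102.56655041] [[0.8625, 0.506, -0.0011], [0.506, -0.8625, -0.0006], [-0.0012, -0.0, -1.0]] [ 2.26719565 -1.0062274  -1.99018091]
[-0.343 -0.382  0.003] [ 6.000e-03  2.760e-01 -3.340e-01  9.610e-01 -1.000e-03  2.617e+00]
```

View pics/v3.png

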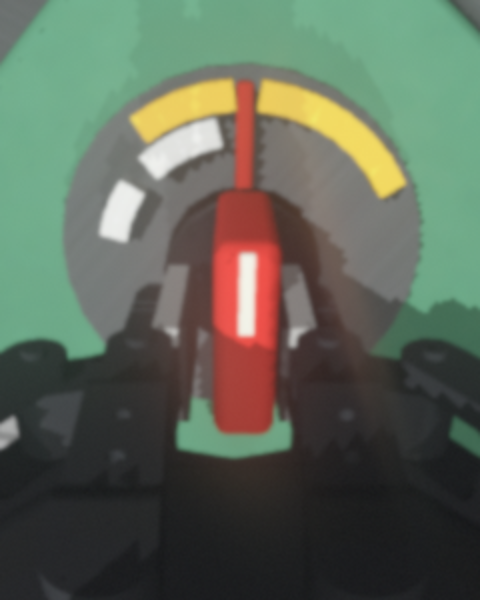

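The key at (245,95) lies in the gap between the yellow segments and the knob looks dropped. Next I'll check its height by depth.

>>> {"fn": "servo_tool", "kwargs": {"increments": [0,0,0,0,0,0,0,0], "jaw": -0.35}}

```text
clock: 8.45
tcp_pos: [558.1, 68.4, 102.7]
tool_rot: [[0.862, 0.506, -0.002], [0.506, -0.862, 0.001], [-0.001, -0.002, -1.0]]
wrist_force: [-0.7, -0.3, 0.6]
gripper_width: 27.5
gripper_force: 0.0
```

```bash
cat > ht.py <<'E'
from h import *
from w import wcast
o=sensors.observe();c=capture("wrist");c["pos"]=o["tcp_pos"];c["rot"]=o["tool_rot"]
np.savez("wc.npz",**c)
def dp(u,v):
    x,y=u-c["cx"],v-c["cy"];rr=np.hypot(x,y);t=rr/c["fx"];D=np.median(c["depth"][v-1:v+2,u-1:u+2])
    p=D*np.array([np.tan(t)*x/rr,-np.tan(t)*y/rr,-1]);H=np.array(c["hand_eye"]);return c["rot"]@(H[:3,:3]@p+H[:3,3])+c["pos"]
for u,v in ((323,226),(323,235),(323,250),(322,165),(322,160),(290,152),(270,120)):print(u,v,np.round(dp(u,v),1),c["frame"][v,u])
hs=cv2.cvtColor(c["frame"],cv2.COLOR_RGB2HSV)
m=cv2.inRange(hs,(0,150,80),(8,255,255))|cv2.inRange(hs,(174,150,80),(180,255,255))
for v in(230,240,250):
    x=np.nonzero(m[v])[0];x=x[(x>270)&(x<370)];print(v,[round(float(np.linalg.norm(wcast(c,x.min(),v,z)-wcast(c,x.max()+1,v,z))),2) for z in(122,129,134)])
print(o["tcp_pos"],o["wrist_force"],o["gripper_force"])
E
python3 ht.py
```

```text
323 226 [578.5  79.7 122.5] [216 169 159]
323 235 [575.2  77.8 122.7] [243 241 231]
323 250 [569.6  74.4 122.7] [243 241 231]
322 165 [592.3  87.4  69.9] [202  84  69]
322 160 [594.7  88.8  70. ] [202  84  69]
290 152 [589.8 106.1  70.3] [242 221 103]
270 120 [598.3 126.   55.6] [108 164 132]
230 [13.99, 13.15, 12.54]
240 [14.16, 13.3, 12.69]
250 [13.93, 13.09, 12.48]
[558.08564517  68.44385253 102.66135992] [-0.72379482 -0.33884904  0.63295004] 0.0
```

The bar top is at 122.6 and the key top at 70, so the knob is fully seated in the new notch. Now to the lever.

>>> {"fn": "servo_tool", "kwargs": {"increments": [0,0,-0.02,0,0,0,-0.04,0,0,0,-0.01,0,0,0,0,-8.15,0,0,0,-8.15]}}

```text
clock: 9.0
tcp_pos: [559.2, 68.2, 173.5]
tool_rot: [[0.681, 0.732, 0.001], [0.732, -0.681, 0.0], [0.001, 0.0, -1.0]]
wrist_force: [-0.3, 0.1, 0.3]
gripper_width: 27.7
gripper_force: 0.0
```

>>> {"fn": "servo_tool", "kwargs": {"increments": [0,0,0,-8.15,0,0,0,-8.15,0,0,0,-8.15,0,0,0,-8.15,0,0,0,0], "jaw": -1}}

```text
clock: 9.5
tcp_pos: [558.5, 68.2, 172.4]
tool_rot: [[0.186, 0.983, -0.001], [0.983, -0.186, 0.0], [0.0, -0.001, -1.0]]
wrist_force: [-0.6, -0.5, 0.2]
gripper_width: 0.0
gripper_force: 0.0
```

>>> {"fn": "servo_tool", "kwargs": {"increments": [-0.044,-0.0166,0,0,-0.044,-0.0166,0,0,-0.044,-0.0166,0,0,-0.044,-0.0166,0,0,0,0,0,0]}}

```text
clock: 10.0
tcp_pos: [458.1, -95.8, 172.5]
tool_rot: [[0.195, 0.981, -0.002], [0.981, -0.195, -0.001], [-0.001, -0.002, -1.0]]
wrist_force: [-0.2, 0.2, 0.7]
gripper_width: 0.2
gripper_force: 0.0
```

>>> {"fn": "servo_tool", "kwargs": {"increments": [0,0,0,0,0,0,0,0]}}

```text
clock: 10.2
tcp_pos: [461.5, -92.2, 172.9]
tool_rot: [[0.186, 0.982, 0.0], [0.982, -0.186, 0.0], [0.0, 0.0, -1.0]]
wrist_force: [-0.7, 0.8, 1.0]
gripper_width: -0.2
gripper_force: 0.0
```

```bash
python3 - <<'E'
from h import *
o=sensors.observe();c=capture("top");P=pts(c)
hs=cv2.cvtColor(c["frame"],cv2.COLOR_RGB2HSV)
for n in("scene",):
    s=capture(n);Q=pts(s);H=cv2.cvtColor(s["frame"],cv2.COLOR_RGB2HSV)
    m=(Q[...,2]>118)&(Q[...,2]<148)&(abs(Q[...,0]-505)<40)&(abs(Q[...,1]+102)<35)
    print(m.sum(),Q[m].mean(0),Q[m].max(0),Q[m].min(0),np.argwhere(m).mean(0))
    X=np.array([.9825,-.186])
    print("rel X",np.percentile((Q[m][:,:2]-[526.6,-105.75])@X,[3,50,97]))
    a=s["frame"][150:270,210:410,::-1];cv2.imwrite("pics/v4.png",cv2.resize(a,None,fx=4,fy=4))
print(o["tcp_pos"],np.round(o["tool_rot"],3).tolist())
E
```

```text
83 [ 506.06226634 -100.6168435   136.56869279] [514.30513537 -87.7203804  147.8417782 ] [ 492.0208666  -111.18569263  119.97970859] [202.72289157 274.75903614]
rel X [-31.59238457 -20.26349825 -14.79105438]
[461.51727648 -92.19294531 172.88105512] [[0.186, 0.982, 0.0], [0.982, -0.186, 0.0], [0.0, 0.0, -1.0]]
```

View pics/v4.png

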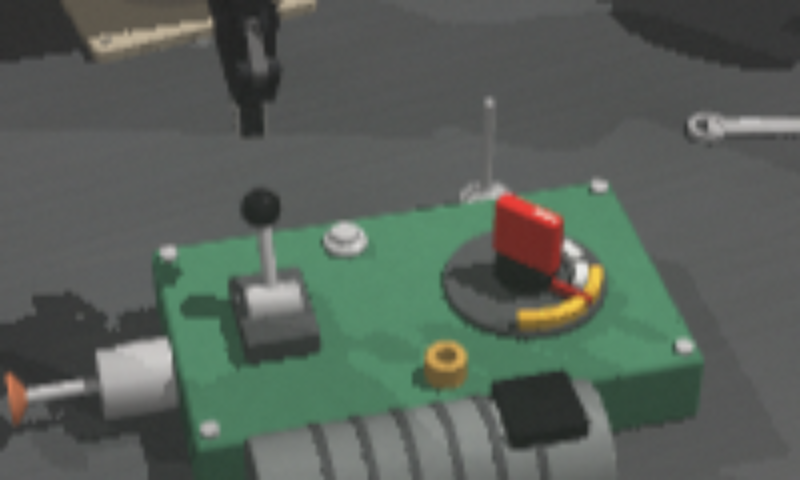

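The scene view shows the pointer in the yellow gap and the lever leaning to −x at (260,207). The fingers are behind the ball, and the collar and retainer are untouched. Lowering and pushing.

>>> {"fn": "servo_tool", "kwargs": {"increments": [-0.001,0,0.021,0,0,0,0.02,0,0,0,0,0,0,0,0,0]}}

```text
clock: 10.7
tcp_pos: [461.1, -92.8, 131.7]
tool_rot: [[0.184, 0.983, -0.001], [0.983, -0.184, 0.0], [0.0, -0.001, -1.0]]
wrist_force: [0.9, 0.4, 1.0]
gripper_width: -0.1
gripper_force: 0.0
```

>>> {"fn": "servo_tool", "kwargs": {"increments": [0,0.008,0,0,0,0.008,0,0,0,0.008,0,0,0,0.008,0,0,0,0.006,0,0]}}

```text
clock: 11.2
tcp_pos: [498.7, -100.8, 132.9]
tool_rot: [[0.186, 0.983, -0.001], [0.983, -0.186, -0.0], [-0.0, -0.001, -1.0]]
wrist_force: [-4.5, 0.7, 3.8]
gripper_width: 0.2
gripper_force: 2.2
```

>>> {"fn": "servo_tool", "kwargs": {"increments": [0,0.006,0,0,0,0.006,0,0,0,0.005,0,0,0,0.005,0,0,0,0,0,0]}}

```text
clock: 11.7
tcp_pos: [521.1, -105.0, 131.7]
tool_rot: [[0.185, 0.983, 0.001], [0.983, -0.185, -0.0], [0.0, 0.001, -1.0]]
wrist_force: [0.2, -0.2, 0.9]
gripper_width: -0.0
gripper_force: 0.2
```

>>> {"fn": "servo_tool", "kwargs": {"increments": [0,0.003,0,0,0,0.003,0,0,0,0.002,0,0,0,0.001,0,0,0,0,0,0]}}

```text
clock: 12.2
tcp_pos: [527.9, -106.2, 131.0]
tool_rot: [[0.186, 0.983, -0.002], [0.983, -0.186, 0.001], [0.0, -0.002, -1.0]]
wrist_force: [-3.4, 0.8, -2.5]
gripper_width: -0.1
gripper_force: 1.8
```

>>> {"fn": "servo_tool", "kwargs": {"increments": [0,0.001,0,0,0,0.001,0,0]}}

```text
clock: 12.4
tcp_pos: [530.3, -106.6, 131.5]
tool_rot: [[0.185, 0.983, -0.001], [0.983, -0.185, 0.001], [0.0, -0.001, -1.0]]
wrist_force: [-3.7, 0.4, -2.9]
gripper_width: 0.6
gripper_force: 1.7
```

>>> {"fn": "servo_tool", "kwargs": {"increments": [0,0.001,0,0,0,0.001,0,0]}}

```text
clock: 12.6
tcp_pos: [533.0, -107.2, 132.0]
tool_rot: [[0.185, 0.983, 0.0], [0.983, -0.185, 0.0], [0.0, 0.0, -1.0]]
wrist_force: [-4.0, 0.8, -1.6]
gripper_width: -0.1
gripper_force: 1.6
```

Still moving at about 4 N, so not at the stop yet. Continuing in small steps.

>>> {"fn": "servo_tool", "kwargs": {"increments": [0,0.001,0,0,0,0.001,0,0,0,0,0,0]}}

```text
clock: 12.9
tcp_pos: [533.6, -107.3, 131.8]
tool_rot: [[0.185, 0.983, -0.002], [0.983, -0.185, 0.0], [0.0, -0.002, -1.0]]
wrist_force: [-6.4, 1.2, 1.4]
gripper_width: 0.2
gripper_force: 3.3
```

>>> {"fn": "servo_tool", "kwargs": {"increments": [0,0.001,0,0,0,0.001,0,0,0,0,0,0]}}

```text
clock: 13.2
tcp_pos: [533.8, -107.3, 131.6]
tool_rot: [[0.186, 0.983, -0.006], [0.983, -0.186, 0.001], [-0.0, -0.006, -1.0]]
wrist_force: [-9.9, 1.7, 4.0]
gripper_width: -0.1
gripper_force: 5.5
```

```bash
cat > lv.py <<'E'
from h import *
s=capture("scene");Q=pts(s)
X=np.array([.9825,-.186]);Y=np.array([.186,.9825])
d=Q[...,:2]-[526.6,-105.75];x=d@X;y=d@Y
m=(Q[...,2]>118)&(Q[...,2]<150)&(x>8)&(x<70)&(abs(y)<25)&(s["frame"].max(-1)<70)
print(m.sum(),np.percentile(x[m],[3,50,97]),np.percentile(Q[m][:,2],[3,97]),np.argwhere(m).mean(0))
print(sensors.observe()["wrist_force"],sensors.observe()["tcp_pos"])
cv2.imwrite("pics/v5.png",cv2.resize(s["frame"][150:270,210:410,::-1],None,fx=4,fy=4))
E
python3 lv.py
```

```text
99 [16.49090316 36.86964125 45.05011957] [129.76023136 148.01362972] [215.08080808 278.73737374]
[-9.71936126  1.23712717  3.79212121] [ 533.85443612 -107.30779029  131.66073532]
```

The tool has stalled with the force rising, and the front of the ball is at x ≈ 45 mm (31 + 13), so the lever is at its end stop. One last nudge, then retreat.

>>> {"fn": "servo_tool", "kwargs": {"increments": [0,0.001,0,0,0,0,0,0,0,-0.01,0,0,0,-0.02,0,0,0,0,0,0]}}

```text
clock: 13.75
tcp_pos: [508.3, -102.6, 132.8]
tool_rot: [[0.186, 0.983, 0.003], [0.983, -0.186, -0.001], [-0.0, 0.003, -1.0]]
wrist_force: [1.4, 0.8, 0.1]
gripper_width: 0.2
gripper_force: 0.0
```

>>> {"fn": "servo_tool", "kwargs": {"increments": [0,-0.02,-0.03,0,0,-0.03,-0.04,0,0,-0.04,-0.04,0,0,0,0,0,0,0,0,0]}}

```text
clock: 14.25
tcp_pos: [426.8, -87.5, 239.5]
tool_rot: [[0.186, 0.983, 0.008], [0.983, -0.186, -0.002], [-0.001, 0.008, -1.0]]
wrist_force: [-0.1, -0.3, 0.0]
gripper_width: 0.1
gripper_force: 0.0
```

>>> {"fn": "servo_tool", "kwargs": {"increments": [0,0,0,0,0,0,0,0]}}

```text
clock: 14.45
tcp_pos: [424.7, -86.8, 236.1]
tool_rot: [[0.185, 0.983, -0.001], [0.983, -0.185, 0.001], [0.0, -0.001, -1.0]]
wrist_force: [-0.1, 0.9, 0.1]
gripper_width: 0.1
gripper_force: 0.0
```

```bash
python3 lv.py
```

```text
73 [27.75293857 39.58965877 46.19887089] [130.53774321 145.9494903 ] [216.63013699 279.28767123]
[-0.60240685  0.09054494  0.0872693 ] [424.5557431  -86.7232927  235.91810548]
```

View pics/v5.png

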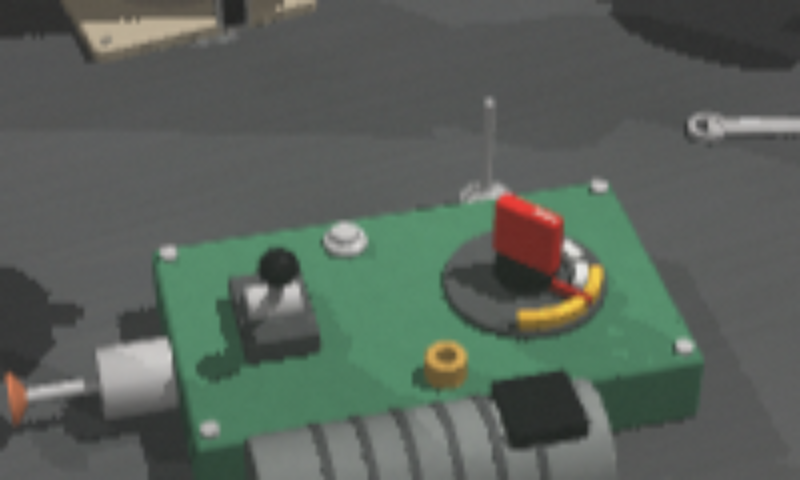

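The lever's ball is over to the motor side at (279,267), the pointer is in the yellow gap, and the loose parts haven't moved. The robot is clear.

```bash
python3 -c "
from plant import r
print(r.sign_off())"
```

```text
the job is handed in; nothing more can be done
None
```

The job is handed in: the red selector knob is seated in the yellow stop's notch (about 0.85 rad clockwise), then the drive lever was pushed to its motor-side end stop, and the loose items in view were left where they were.

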